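Lay a straightedge along a circuit-board carrier's edge

TASK

I want to check the front edge of the circuit board's carrier plate for bow. A loose finned heat sink lies in the way along that edge: put it in the open parts tray first, then take the straightedge from its sloping rest and lay it flat on the bench, flush against the front edge and reaching past both its corners, and let go. Leave the board where it lies and do not disturb the other things on the bench.

Things in the scene. Friction and masses are not known exactly. Their poses are not given: they have to be found in the camera images.
- board: circuit board on a loose aluminium carrier plate, flat on the bench, 0.9 kg. Plate 100 mm (x) by 150 mm (y) by 8 mm high, board top 10 mm. Origin: centre of the underside. Its front edge is the plain long side at x = -50 mm, facing roughly to the robot; blue terminals stand along the other long side. Components stand only at x > -15 mm, at most 25 mm above the bench.
- board_front_edge (a point): middle of the carrier plate's front edge face, 4 mm above the bench; same axes as the board
- straightedge_mid (a point): centre of the loose aluminium straightedge (0.25 kg), 20 mm above its underside. Flat strip 56 mm wide (x), 200 long (y), 6 thick, with a grip ridge along its middle: 14 mm thick (x), 110 long (y), top 40 mm above the underside. Same both ways round. z points out of the ridge side; at the start it lies on the sloping rest and z leans 35 degrees from vertical to the rest's front.
- straightedge_end_a (a point): end of the straightedge's centre line, 100 mm from the middle along +y, 3 mm above the underside
- straightedge_end_b (a point): the other end, 100 mm along -y, 3 mm above the underside
- straightedge: the straightedge itself: origin at the centre of its underside, same axes as straightedge_mid
- rest: fixed black rest, footprint 110 mm (x) by 150 mm (y), 85 mm high, origin at the centre of its underside. Its 35 degree slope rises towards its +x; its front (-x) faces roughly to the robot. A lip 5 mm high along the bottom of the slope, 45 mm above the bench, stops the straightedge sliding off.
- heatsink_mid (a point): finned aluminium heat sink, 40 mm long (its x, along the fins), 24 mm wide (its y, its outer fins give flat sides to grip) and 26 mm high, 60 g. This point is its centre, 13 mm above its underside. It starts on the bench within 60 mm in front of the board's front edge.
- heatsink: the heat sink itself: origin at the centre of its underside
- tray: fixed grey open parts tray, outside 100 mm (x) by 130 mm (y) by 30 mm high, walls and floor 4 mm; origin at the centre of its underside
- flux_tin: round copper-coloured flux tin, 54 mm across, 22 mm high, in front of the board; leave it alone
- spool: solder spool, 60 mm across, 46 mm high, behind the board; leave it alone
- screwdriver: screwdriver lying behind the tray, 140 mm long; leave it alone
- spray_can: spray can, 52 mm across, 140 mm high, behind the rest; leave it alone
- terminal_a: blue terminal block, 20 x 32 x 19 mm, in front of the rest; leave it alone
- terminal_b: blue terminal block, 20 x 32 x 19 mm, in front of the tray; leave it alone
- glue: white bottle, 44 mm across, 90 mm high; leave it alone
Mind the look-alikes: they are no part of the job. What is shaped like the straightedge but blue is not meant.

How it is judged (in metres and radians):
On the way, in this order (a step that is already met when the one before it is completed fails the run):
1. the heat sink lies in the parts tray (x of heatsink_mid in the frame of tray between -0.044 and 0.044 m and y of heatsink_mid in the frame of tray between -0.059 and 0.059 m and z of heatsink_mid in the frame of tray below 0.034 m and linear speed of heatsink below 0.03 m/s), for 0.2 s.
2. the straightedge lies flat and flush along the board's front edge (x of straightedge_end_a in the frame of board between -0.0802 and -0.0755 m and x of straightedge_end_b in the frame of board between -0.0802 and -0.0755 m and y of straightedge_mid in the frame of board between -0.02 and 0.02 m and angle between straightedge_mid's own z axis and vertical below 0.04 rad and height (world z) of straightedge_mid between 0.016 and 0.024 m), for 0.2 s.
At the end, for the whole second after the job is handed in: The heat sink rests inside the tray; the straightedge rests flat on the bench (tilt under 0.04 rad), with no more than about 2 mm gap to the carrier's front edge at either end, its middle within 20 mm of the edge's middle along the edge; the board is within 15 mm of where it started (all of step 2 and x of heatsink_mid in the frame of tray between -0.044 and 0.044 m and y of heatsink_mid in the frame of tray between -0.059 and 0.059 m and z of heatsink_mid in the frame of tray below 0.034 m and linear speed of each of straightedge, heatsink below 0.02 m/s and distance of board from where it was at the start of the episode below 0.015 m); the robot touches nothing.
It fails at once if another thing on the bench was moved more than 20 mm (distance of any of flux_tin, spool, screwdriver, spray_can, terminal_a, terminal_b, glue from where it was at the start of the episode above 0.02 m).
It fails at once if the board was shoved more than 20 mm (distance of board from where it was at the start of the episode above 0.02 m).
It also fails if it takes over 64 s, if anything falls off the work surface, if the arm or the gripper's body presses on something with over 40 N, if the wrist force passes 120 N, or if a joint passes its speed limit or range.

ROBOT

A 6-joint arm with a two-finger parallel gripper is mounted at the origin on the work surface. World frame = base frame: x ahead of the robot, y to its left, z up, the work surface at z = 0. Lengths are in mm, angles in degrees, forces in N, time in s.
With the tool pointing down it reaches from about 300 to 850 mm from the base axis. Payload 4.2 kg.
Tool frame: the origin (TCP) lies at the very end of the fingers, on their centre line; the grasp point (between the pads) lies 19 mm behind it (env.grasp_offset is the distance from the TCP to the grasp point, in mm); z points along the fingers, y is the line along which they close (so a half turn about z gives the same grasp; the last joint's range is limited). The gripper opens to 91 mm and grips with 3 to 60 N. Pads are 32 mm wide; open, the fingers measure 118 mm over their backs; the gripper's body (76 mm by 178 mm) begins 60 mm behind the grasp point.
Start: joints at [75.401, 18.312, 89.639, -0, 72.044, -1.146], TCP at [133.774, 559.239, 213.976] pointing down, gripper open.
Joint ranges: [-177.97, 177.97], [-48.28, 115.42], [12.27, 149.76], [-77.06, 257.06], [2.81, 150.46], [-146.56, 146.56]. Speed limits (degrees/s): [147.25, 147.25, 180, 180, 180, 180].

INTERFACE

Orientations are given as [roll, pitch, yaw] about the fixed x, y, z axes, in that order (R = Rz(yaw) Ry(pitch) Rx(roll)).
In Python, from workcell import env gives the robot as it stands. The module is installed in compiled form; this text tells all that it offers.
- The arm moves only by the tool send_rows, never from a script. Its argument "motion" is a list of rows, each an object of numbers: "tx", "ty", "tz": the shift along the tool's x, y, z in units of 500 mm (1.0 is 500 mm); "rx", "ry", "rz": the turn, a rotation vector about the tool's x, y, z in units of 30 degrees (1.0 is 30 degrees); "gripper": the closure, from -1 (fully open) to 1 (shut). In form: [{"tx": .., "ty": .., "tz": .., "rx": .., "ry": .., "rz": .., "gripper": ..}, ...]. A call has 1 to 12 rows; each row shifts and turns the commanded pose from where the row before left it, along the tool's axes as they then stand; what a row does not reach is not made up. A row lasts 1/8 s, in which the tool goes at most 62.5 mm and 10.7 degrees, less where a joint would pass 70% of its speed; a pose out of reach is approached as far as the arm can. A call with a number of a shift or a turn outside -1 to 1 is refused whole. A call with a gripper value outside its range is refused whole. The fingers move at their own pace and stop on an object; "grip_force" is the grip in N (left out, the last holds). Time passes only in rows, so rows that do not move let the fingers close. It gives the time, the measured TCP pose, the force, the opening and the grip force at its end, in the units of the state.
- env.state(): the state, without advancing time (a new reading comes with each control period).
- env.grab_frame(name): name is "side" or "top"; returns a dict with "frame" (420x560x3 uint8, red, green, blue), "vertical_fov" (degrees; the focal length in pixels is half the picture's height over the tangent of half this angle, whatever the lens; pixels are square), "cx", "cy" (the principal point, pixels), "rvec" (rotation vector, rad) and "tvec" (3), from world to camera coordinates, as OpenCV has them. Camera axes: x right, y down, z forward; pixel columns grow to the right and rows downward; lengths in mm; the calibration is good to about 2 mm. A picture is of the moment at which its call begins. There is no depth.
- env.job_done(): hands the job in; it is judged then, once.
The state is a dict: "time_s": time; "qpos": joint angles; "qvel": joint speeds; "effort": joint torques, N m; "ee_pos": TCP position; "ee_rot": TCP orientation; "force": force on the tool from outside, world axes, zero at the start; "torque": the same for the moment, N m; "gripper_width": finger opening in mm; "gripper_force": force on a finger pad.
Only numpy, scipy, OpenCV 4.12 (cv2) and the standard library are available. Lean on these libraries where they do the work, as an engineer would, in place of code of your own. Each camera call takes 0.05 s, during which the arm holds its last target. There are 200 camera calls.

## Working session

There is one attempt and no reset: what is moved stays moved. The work goes in short steps, Python scripts to look and compute and a tool call to move; the robot and the scene stay as the last step left them, time stands still between calls to the robot, and variables do not carry over. Pictures are saved under pics/ and viewed, at most 10 in all, crops included, and the job is handed in when it is done.

Besides the shell and the picture viewer there is one more tool, called in YAML: its name, and indented under it one key for each argument. send_rows: Moves the arm, as the interface text tells. Shifts and turns lie within -1 to 1; 1 stands for 500 mm of shift or 30 degrees of turn. Its arguments: {"type":"object","properties":{"motion":{"type":"array"},"grip_force":{"type":"number"}},"required":["motion"]}

```bash
mkdir -p pics; cat > h.py <<'E'
from workcell import env
import numpy as np, cv2
def grab(n):
    f=env.grab_frame(n); return f
def save(f,p): cv2.imwrite(p,cv2.cvtColor(f["frame"],cv2.COLOR_RGB2BGR))
def cam(f):
    fl=f["frame"].shape[0]/2/np.tan(np.radians(f["vertical_fov"])/2)
    K=np.array([[fl,0,f["cx"]],[0,fl,f["cy"]],[0,0,1]])
    return K,np.array(f["rvec"],float).ravel(),np.array(f["tvec"],float).ravel()
def proj(c,P):
    K,r,t=c; return cv2.projectPoints(np.array(P,float).reshape(-1,1,3),r,t,K,None)[0].reshape(-1,2)
def unproj(c,uv,z):
    K,r,t=c;R=cv2.Rodrigues(r)[0];C=-R.T@t
    d=(R.T@np.linalg.inv(K)@np.c_[np.array(uv,float),np.ones(len(uv))].T).T
    z=np.broadcast_to(z,len(uv))
    return C+d*((z-C[2])/d[:,2])[:,None]
E
python3 - <<'E'
from h import *
import pickle
o={}
for n in("top","side"):
    f=grab(n);o[n]=f;save(f,f"pics/{n}0.png");K,r,t=cam(f);print(n,K[0,0],f["cx"],f["cy"],(-cv2.Rodrigues(r)[0].T@t).round(),cv2.Rodrigues(r)[0].round(2).tolist())
pickle.dump(o,open("f0.pkl","wb"))
print(env.state(),env.grasp_offset)
E
```

```text
top 413.23530330387445 284.32450350144137 211.5090848771232 [ 366.   43. 1142.] [[0.01, -1.0, -0.02], [-0.99, -0.01, -0.1], [0.1, 0.02, -0.99]]
side 443.4806552105243 273.28246740951636 206.69719470720412 [175. 938. 828.] [[-0.95, -0.32, -0.02], [-0.19, 0.61, -0.77], [0.26, -0.72, -0.64]]
{'time_s': 0.1, 'qpos': array([ 7.54027618e+01,  1.83476640e+01,  8.96994214e+01, -5.43786910e-04,
        7.20444854e+01, -1.14731008e+00]), 'qvel': array([ 0.10446615, -0.10265326, -0.23838641,  0.0866601 ,  0.0557849 ,
        0.05711425]), 'effort': array([-6.04795459e-04, -4.13335884e+01, -2.32512778e+01,  7.28119723e-02,
        4.22871939e-02, -7.72435146e-05]), 'ee_pos': array([133.64335371, 558.78492342, 213.20747309]), 'ee_rot': array([-1.79908437e+02, -1.31659045e-03,  1.66550239e+02]), 'force': array([-0.78814426, -0.46902355,  0.0346375 ]), 'torque': array([-0.00494372,  0.02076467,  0.02703059]), 'gripper_force': 0.0, 'gripper_width': 90.99413759488075} 18.8
```

View pics/top0.png

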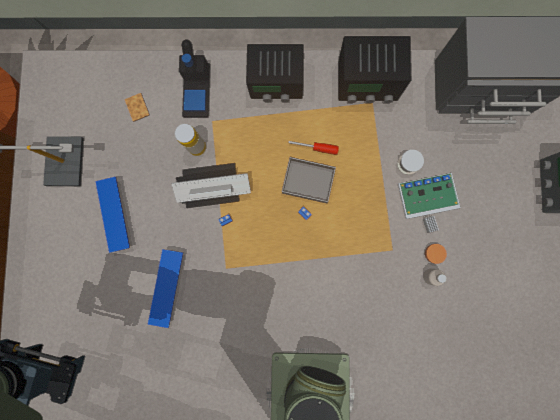

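View pics/side0.png

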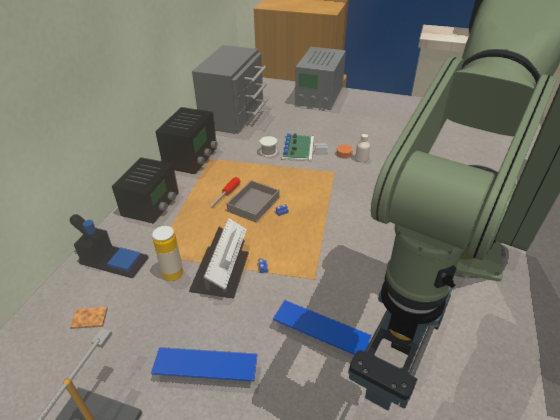

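The top view shows the board at about (430,195), heat sink (432,224), tray (309,180) and straightedge on its rest at (212,187). The tin and glue are at (436,254) and (437,278). The blue strips are decoys.

```bash
python3 - <<'E'
from h import *
import pickle
o=pickle.load(open("f0.pkl","rb"))
def crop(n,x,y,w,h,s,p):
    im=cv2.cvtColor(o[n]["frame"],cv2.COLOR_RGB2BGR)[y:y+h,x:x+w]
    im=cv2.resize(im,None,fx=s,fy=s,interpolation=cv2.INTER_CUBIC)
    for i in range(0,w,10): cv2.putText(im,str(x+i),(i*s,10),0,.35,(0,0,255),1);im[:6,i*s]=(0,0,255)
    for i in range(0,h,10): cv2.putText(im,str(y+i),(0,i*s+4),0,.35,(0,0,255),1)
    cv2.imwrite(p,im)
crop("top",390,165,80,72,8,"pics/b.png")
crop("top",165,150,180,70,4,"pics/r.png")
E
```

```text
(no output)
```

View pics/b.png

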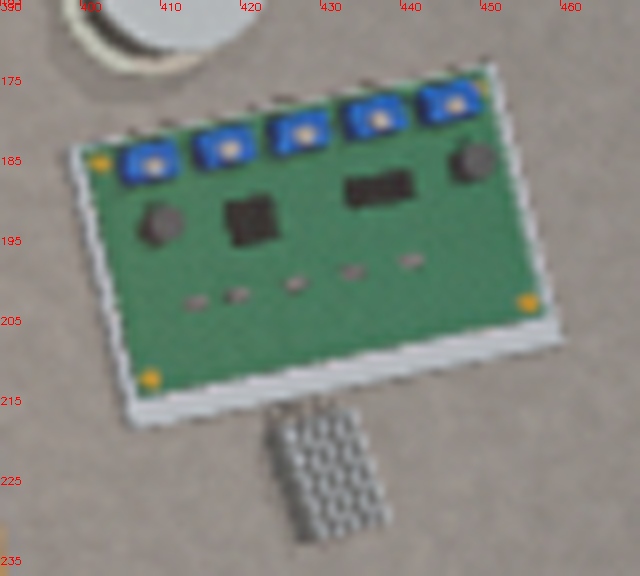

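View pics/r.png

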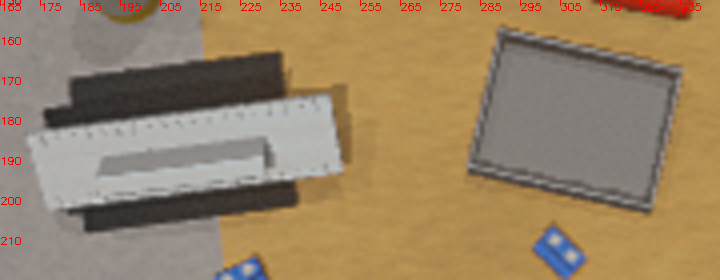

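The crops give clear corners for the plate's front edge, the heat sink's top, the tray rim and the straightedge. I'll fit poses from these.

```bash
cat > fit.py <<'E'
from h import *
import pickle
from scipy.optimize import least_squares
from scipy.spatial.transform import Rotation as Ro
o=pickle.load(open("f0.pkl","rb")); ct,cs=cam(o["top"]),cam(o["side"])
B=np.array([[135,427],[563,340],[495,65],[70,148]])/8+[390,165]
def fit(model,uv,x0,c=ct):
    s=least_squares(lambda p:(proj(c,model(p))-uv).ravel(),x0); return s.x,np.sqrt((s.fun**2).mean())
def T(p,pts,pitch=0): return Ro.from_euler("ZY",[p[2],pitch]).apply(pts)+[p[0],p[1],p[3] if len(p)>3 else 0]
bp=np.array([[-50,75,8],[-50,-75,8],[50,-75,8],[50,75,8]],float)
hp=np.array([[20,12,26],[20,-12,26],[-20,-12,26],[-20,12,26]],float)
H=np.array([[281,418],[352,408],[388,522],[320,538]])/8+[390,165]
tp=np.array([[50,65,30],[50,-65,30],[-50,-65,30],[-50,65,30]],float)
Tq=np.array([[501,30],[682,69],[651,212],[470,171]])/4+[165,150]
S=np.array([[28,137],[330,95],[343,172],[47,210]])/4+[165,150]
sp=np.array([[28,100,6],[28,-100,6],[-28,-100,6],[-28,100,6]],float)
if __name__=="__main__":
    for n,m,uv in(("board",bp,B),("sink",hp,H),("tray",tp,Tq)):
        c=unproj(ct,uv,m[0,2]).mean(0)
        p,e=fit(lambda p:T(p,m),uv,[c[0],c[1],0]);print(n,p[:2].round(1),np.degrees(p[2]).round(1),e)
        print("  sides",[np.linalg.norm(a-b).round(1) for a,b in zip(unproj(ct,uv,m[0,2]),np.roll(unproj(ct,uv,m[0,2]),-1,0))])
    c=unproj(ct,S,60).mean(0); a=-np.radians(35)
    p,e=fit(lambda p:T(p,sp,a),S,[c[0],c[1],0,60]);print("se",p.round(1),np.degrees(p[2]).round(1),e)
    im=cv2.cvtColor(o["side"]["frame"],cv2.COLOR_RGB2BGR)[190:320,170:290].copy()
    im=cv2.resize(im,None,fx=5,fy=5,interpolation=cv2.INTER_CUBIC)
    for z,col in((p[3],(0,0,255)),):
        q=(proj(cs,T(p,np.vstack([sp,[[7,55,40],[7,-55,40],[-7,-55,40],[-7,55,40]]]),a))-[170,190]+.0)*5
        for k in q: cv2.circle(im,tuple(int(v) for v in k),3,col,-1)
    cv2.imwrite("pics/s.png",im[:600])
E
python3 fit.py
```

```text
board [ 529.6 -327.1] 11.9 0.29379930547029626
  sides [np.float64(149.1), np.float64(97.4), np.float64(149.2), np.float64(98.6)]
sink [ 450.2 -325.9] 15.1 0.31349024867976727
  sides [np.float64(24.0), np.float64(39.8), np.float64(23.4), np.float64(42.0)]
tray [566.5   4.5] -12.1 0.5186196700419474
  sides [np.float64(126.5), np.float64(100.6), np.float64(125.7), np.float64(99.8)]
se [5.392e+02 2.633e+02 1.000e-01 5.910e+01] 8.1 0.1903071331227639
```

View pics/s.png

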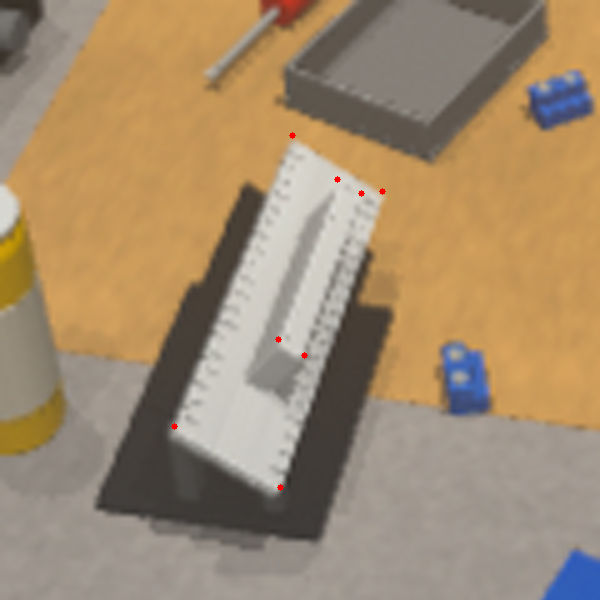

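Board at (530,-327) with yaw 12°. Sink at (450,-326) with yaw about 14°. Tray at (566,4). Straightedge at (539,263), height 59, yaw 8°. The side overlay agrees within about 1 px. Next is a path helper, then the move to above the sink.

```bash
cat > path.py <<'E'
from h import *
from scipy.spatial.transform import Rotation as Ro, Slerp
import json
def rows(wps,g,start=None):
    """wps: [(pos,rpy,nrows)] -> tool-frame rows, rounded, self-correcting"""
    s=env.state(); P=np.array(s["ee_pos"]);R=Ro.from_euler("xyz",s["ee_rot"],degrees=True)
    if start: P=np.array(start[0],float);R=Ro.from_euler("xyz",start[1],degrees=True)
    P0,R0=P.copy(),R;out=[]
    for pos,rpy,n in wps:
        R1=Ro.from_euler("xyz",rpy,degrees=True);sl=Slerp([0,1],Ro.concatenate([R0,R1]))
        for i in range(1,n+1):
            p=P0+(np.array(pos)-P0)*i/n; r=sl(i/n)
            t=R.inv().apply(p-P)/500; w=(R.inv()*r).as_rotvec(degrees=True)/30
            t,w=t.round(3),w.round(3)
            P=P+R.apply(t*500);R=R*Ro.from_rotvec(w*30,degrees=True)
            d={k:float(v) for k,v in zip(("tx","ty","tz","rx","ry","rz"),[*t,*w]) if v};d["gripper"]=g;out.append(d)
        P0,R0=np.array(pos,float),R1
    for i in range(0,len(out),12): print(json.dumps(out[i:i+12]))
    print("end",P.round(1),R.as_euler("xyz",degrees=True).round(1))
E
python3 - <<'E'
from path import *
rows([((430,150,215),(180,0,85),8),((450,-326,215),(180,0,14),10)],-1)
import fit
from fit import *
a=-np.radians(35)
S2=np.array([[291,139],[380,190],[280,495],[173,430]])/5+[170,190]
idx=[0,1,2,3]; sp2=sp[[0,1,2,3]]
# side order: far-right end is -y
S2=S2[[3,0,1,2]]
s=least_squares(lambda p:np.r_[(proj(ct,T(p,sp,a))-S).ravel(),(proj(cs,T(p,sp,a))-S2).ravel()],[539,263,.14,59])
print(s.x,np.degrees(s.x[2]),s.fun.round(2))
E
```

```text
[{"tx": -0.096, "ty": -0.082, "rz": 0.34, "gripper": -1}, {"tx": -0.109, "ty": -0.064, "tz": -0.001, "rx": -0.001, "ry": 0.001, "rz": 0.34, "gripper": -1}, {"tx": -0.118, "ty": -0.044, "rz": 0.339, "gripper": -1}, {"tx": -0.124, "ty": -0.022, "rz": 0.34, "gripper": -1}, {"tx": -0.127, "ty": 0.001, "tz": -0.001, "rx": -0.001, "rz": 0.34, "gripper": -1}, {"tx": -0.124, "ty": 0.022, "ry": 0.001, "rz": 0.34, "gripper": -1}, {"tx": -0.118, "ty": 0.045, "tz": -0.001, "rz": 0.34, "gripper": -1}, {"tx": -0.108, "ty": 0.064, "rx": -0.001, "rz": 0.339, "gripper": -1}, {"tx": -0.095, "ty": 0.013, "rz": 0.237, "gripper": -1}, {"tx": -0.092, "ty": 0.023, "rz": 0.237, "gripper": -1}, {"tx": -0.089, "ty": 0.036, "rz": 0.236, "gripper": -1}, {"tx": -0.083, "ty": 0.045, "rz": 0.237, "gripper": -1}]
[{"tx": -0.078, "ty": 0.056, "rz": 0.237, "gripper": -1}, {"tx": -0.069, "ty": 0.065, "rz": 0.236, "gripper": -1}, {"tx": -0.062, "ty": 0.073, "rz": 0.237, "gripper": -1}, {"tx": -0.051, "ty": 0.08, "rz": 0.237, "gripper": -1}, {"tx": -0.042, "ty": 0.086, "rz": 0.236, "gripper": -1}, {"tx": -0.03, "ty": 0.09, "rz": 0.237, "gripper": -1}]
end [ 450.2 -325.9  214.9] [180.  -0.  14.]
[5.39743678e+02 2.63875482e+02 1.42653308e-01 5.73770521e+01] 8.173432485791958 [-0.24 -0.3  -0.25  0.02 -0.07 -0.24  0.28  0.16  0.23  0.06 -0.02 -0.07
  0.25  0.94 -0.07 -0.85]
```

send_rows:
  motion:
    - {"tx": -0.09,"ty": -0.08,"rz": 0.34,"gripper": -1}
    - {"tx": -0.1,"ty": -0.06,"rz": 0.34,"gripper": -1}
    - {"tx": -0.115,"ty": -0.044,"rz": 0.34,"gripper": -1}
    - {"tx": -0.12,"ty": -0.022,"rz": 0.34,"gripper": -1}
    - {"tx": -0.12,"rz": 0.34,"gripper": -1}
    - {"tx": -0.12,"ty": 0.022,"rz": 0.34,"gripper": -1}
    - {"tx": -0.115,"ty": 0.045,"rz": 0.34,"gripper": -1}
    - {"tx": -0.105,"ty": 0.064,"rz": 0.34,"gripper": -1}
    - {"tx": -0.095,"ty": 0.013,"rz": 0.237,"gripper": -1}
    - {"tx": -0.092,"ty": 0.023,"rz": 0.237,"gripper": -1}
    - {"tx": -0.089,"ty": 0.036,"rz": 0.236,"gripper": -1}
    - {"tx": -0.083,"ty": 0.045,"rz": 0.237,"gripper": -1}

```text
invalid input at $.motion[0]: expected keys tx, ty, tz, rx, ry, rz, gripper
```

send_rows:
  motion:
    - {"tx": -0.078,"ty": 0.056,"rz": 0.237,"gripper": -1}
    - {"tx": -0.069,"ty": 0.065,"rz": 0.236,"gripper": -1}
    - {"tx": -0.062,"ty": 0.073,"rz": 0.237,"gripper": -1}
    - {"tx": -0.051,"ty": 0.08,"rz": 0.237,"gripper": -1}
    - {"tx": -0.042,"ty": 0.086,"rz": 0.236,"gripper": -1}
    - {"tx": -0.03,"ty": 0.09,"rz": 0.237,"gripper": -1}
    - {"gripper": -0.4}
    - {"gripper": -0.4}

```text
invalid input at $.motion[0]: expected keys tx, ty, tz, rx, ry, rz, gripper
```

```bash
python3 - <<'E'
from path import *
s=env.state();print(s["ee_pos"],s["ee_rot"],s["gripper_width"],s["qpos"])
rows([((450,-326,60),(180,0,14),4),((450,-326,5),(180,0,14),4)],-.3)
E
```

```text
[133.64335371 558.78492342 213.20747309] [-1.79908437e+02 -1.31659045e-03  1.66550239e+02] 90.99413759488075 [ 7.54027618e+01  1.83476640e+01  8.96994214e+01 -5.43786910e-04
  7.20444854e+01 -1.14731008e+00]
[{"tx": -0.257, "ty": -0.393, "tz": 0.077, "ry": 0.001, "rz": 1.271, "gripper": -0.3}, {"tx": -0.445, "ty": -0.151, "tz": 0.077, "ry": 0.001, "rz": 1.272, "gripper": -0.3}, {"tx": -0.443, "ty": 0.156, "tz": 0.077, "rx": -0.001, "ry": 0.001, "rz": 1.271, "gripper": -0.3}, {"tx": -0.252, "ty": 0.396, "tz": 0.077, "ry": 0.001, "rz": 1.271, "gripper": -0.3}, {"ty": 0.001, "tz": 0.027, "gripper": -0.3}, {"ty": -0.001, "tz": 0.028, "gripper": -0.3}, {"tz": 0.027, "gripper": -0.3}, {"tz": 0.028, "gripper": -0.3}]
end [ 449.9 -325.8    4.9] [180.  -0.  14.]
```

All keys are needed, so I'm resending with every one filled in.

send_rows:
  motion:
    - {"tx": -0.09,"ty": -0.08,"tz": 0,"rx": 0,"ry": 0,"rz": 0.34,"gripper": -1}
    - {"tx": -0.1,"ty": -0.06,"tz": 0,"rx": 0,"ry": 0,"rz": 0.34,"gripper": -1}
    - {"tx": -0.115,"ty": -0.044,"tz": 0,"rx": 0,"ry": 0,"rz": 0.34,"gripper": -1}
    - {"tx": -0.12,"ty": -0.022,"tz": 0,"rx": 0,"ry": 0,"rz": 0.34,"gripper": -1}
    - {"tx": -0.12,"ty": 0,"tz": 0,"rx": 0,"ry": 0,"rz": 0.34,"gripper": -1}
    - {"tx": -0.12,"ty": 0.022,"tz": 0,"rx": 0,"ry": 0,"rz": 0.34,"gripper": -1}
    - {"tx": -0.115,"ty": 0.045,"tz": 0,"rx": 0,"ry": 0,"rz": 0.34,"gripper": -1}
    - {"tx": -0.105,"ty": 0.064,"tz": 0,"rx": 0,"ry": 0,"rz": 0.34,"gripper": -1}
    - {"tx": -0.095,"ty": 0.013,"tz": 0,"rx": 0,"ry": 0,"rz": 0.237,"gripper": -1}
    - {"tx": -0.092,"ty": 0.023,"tz": 0,"rx": 0,"ry": 0,"rz": 0.237,"gripper": -1}
    - {"tx": -0.089,"ty": 0.036,"tz": 0,"rx": 0,"ry": 0,"rz": 0.237,"gripper": -1}
    - {"tx": -0.083,"ty": 0.045,"tz": 0,"rx": 0,"ry": 0,"rz": 0.237,"gripper": -1}

```text
time_s: 1.6
ee_pos: [424.8, -26.6, 213.7]
ee_rot: [-180.0, 0.0, 56.3]
force: [0.2, -0.0, -0.1]
gripper_width: 91.5
gripper_force: 0.0
```

send_rows:
  motion:
    - {"tx": -0.078,"ty": 0.056,"tz": 0,"rx": 0,"ry": 0,"rz": 0.237,"gripper": -1}
    - {"tx": -0.069,"ty": 0.065,"tz": 0,"rx": 0,"ry": 0,"rz": 0.237,"gripper": -1}
    - {"tx": -0.062,"ty": 0.073,"tz": 0,"rx": 0,"ry": 0,"rz": 0.237,"gripper": -1}
    - {"tx": -0.051,"ty": 0.08,"tz": 0,"rx": 0,"ry": 0,"rz": 0.237,"gripper": -1}
    - {"tx": -0.042,"ty": 0.086,"tz": 0,"rx": 0,"ry": 0,"rz": 0.237,"gripper": -1}
    - {"tx": -0.03,"ty": 0.09,"tz": 0,"rx": 0,"ry": 0,"rz": 0.237,"gripper": -0.3}
    - {"tx": 0,"ty": 0,"tz": 0,"rx": 0,"ry": 0,"rz": 0,"gripper": -0.3}
    - {"tx": 0,"ty": 0,"tz": 0,"rx": 0,"ry": 0,"rz": 0,"gripper": -0.3}

```text
time_s: 2.6
ee_pos: [436.4, -310.1, 213.4]
ee_rot: [-179.9, 0.0, 13.9]
force: [0.0, 0.5, 0.6]
gripper_width: 64.4
gripper_force: 0.0
```

```bash
sed -i 's/\[\*t,\*w\]) if v}/[*t,*w])}/' path.py; python3 - <<'E'
from path import *
s=env.state();print(s["ee_pos"],s["ee_rot"],s["gripper_width"],s["qpos"])
rows([((450,-326,60),(180,0,14),5),((450,-326,5),(180,0,14),5)],-.3)
E
```

```text
[ 436.39441677 -310.08579426  213.3534939 ] [-1.79896074e+02  4.01484337e-02  1.38674403e+01] 64.3506506471396 [-3.66491028e+01  1.48184585e+01  9.47486539e+01  3.72214095e-02
  7.05386306e+01  3.94710598e+01]
[{"tx": 0.004, "ty": 0.008, "tz": 0.061, "rx": -0.001, "ry": 0.0, "rz": -0.001, "gripper": -0.3}, {"tx": 0.004, "ty": 0.007, "tz": 0.062, "rx": -0.0, "ry": 0.001, "rz": -0.001, "gripper": -0.3}, {"tx": 0.003, "ty": 0.008, "tz": 0.061, "rx": -0.001, "ry": -0.0, "rz": -0.001, "gripper": -0.3}, {"tx": 0.004, "ty": 0.007, "tz": 0.061, "rx": -0.001, "ry": 0.0, "rz": -0.001, "gripper": -0.3}, {"tx": 0.004, "ty": 0.008, "tz": 0.062, "rx": -0.0, "ry": 0.0, "rz": -0.0, "gripper": -0.3}, {"tx": -0.0, "ty": -0.0, "tz": 0.022, "rx": -0.0, "ry": 0.0, "rz": -0.0, "gripper": -0.3}, {"tx": -0.0, "ty": -0.0, "tz": 0.022, "rx": -0.0, "ry": 0.0, "rz": -0.0, "gripper": -0.3}, {"tx": -0.0, "ty": -0.0, "tz": 0.022, "rx": -0.0, "ry": 0.0, "rz": -0.0, "gripper": -0.3}, {"tx": -0.0, "ty": -0.0, "tz": 0.022, "rx": -0.0, "ry": 0.0, "rz": -0.0, "gripper": -0.3}, {"tx": -0.0, "ty": -0.0, "tz": 0.022, "rx": -0.0, "ry": 0.0, "rz": -0.0, "gripper": -0.3}]
end [ 450.1 -326.1    4.8] [-180.    0.   14.]
```

send_rows:
  motion:
    - {"tx": 0.004,"ty": 0.008,"tz": 0.061,"rx": 0,"ry": 0,"rz": 0,"gripper": -0.3}
    - {"tx": 0.004,"ty": 0.007,"tz": 0.061,"rx": 0,"ry": 0,"rz": 0,"gripper": -0.3}
    - {"tx": 0.003,"ty": 0.008,"tz": 0.061,"rx": 0,"ry": 0,"rz": 0,"gripper": -0.3}
    - {"tx": 0.004,"ty": 0.007,"tz": 0.061,"rx": 0,"ry": 0,"rz": 0,"gripper": -0.3}
    - {"tx": 0.004,"ty": 0.008,"tz": 0.061,"rx": 0,"ry": 0,"rz": 0,"gripper": -0.3}
    - {"tx": 0,"ty": 0,"tz": 0.022,"rx": 0,"ry": 0,"rz": 0,"gripper": -0.3}
    - {"tx": 0,"ty": 0,"tz": 0.022,"rx": 0,"ry": 0,"rz": 0,"gripper": -0.3}
    - {"tx": 0,"ty": 0,"tz": 0.022,"rx": 0,"ry": 0,"rz": 0,"gripper": -0.3}
    - {"tx": 0,"ty": 0,"tz": 0.022,"rx": 0,"ry": 0,"rz": 0,"gripper": -0.3}
    - {"tx": 0,"ty": 0,"tz": 0.022,"rx": 0,"ry": 0,"rz": 0,"gripper": -0.3}

```text
time_s: 3.85
ee_pos: [450.7, -327.0, 6.0]
ee_rot: [180.0, -0.0, 13.8]
force: [0.5, 0.9, -0.9]
gripper_width: 59.2
gripper_force: 0.0
```

send_rows:
  motion:
    - {"tx": 0,"ty": 0,"tz": 0,"rx": 0,"ry": 0,"rz": 0,"gripper": 1}
    - {"tx": 0,"ty": 0,"tz": 0,"rx": 0,"ry": 0,"rz": 0,"gripper": 1}
    - {"tx": 0,"ty": 0,"tz": 0,"rx": 0,"ry": 0,"rz": 0,"gripper": 1}
    - {"tx": 0,"ty": 0,"tz": 0,"rx": 0,"ry": 0,"rz": 0,"gripper": 1}
    - {"tx": 0,"ty": 0,"tz": 0,"rx": 0,"ry": 0,"rz": 0,"gripper": 1}
    - {"tx": 0,"ty": 0,"tz": 0,"rx": 0,"ry": 0,"rz": 0,"gripper": 1}
  grip_force: 15

```text
time_s: 4.6
ee_pos: [450.8, -327.0, 6.7]
ee_rot: [180.0, -0.0, 13.8]
force: [-0.2, 1.3, 3.5]
gripper_width: 24.1
gripper_force: 15.0
```

```bash
python3 - <<'E'
from path import *
rows([((450,-326,95),(180,0,14),4),((566,5,100),(180,0,78),9),((566,5,38),(180,0,78),4)],1)
E
```

```text
[{"tx": -0.0, "ty": -0.001, "tz": -0.044, "rx": 0.0, "ry": -0.0, "rz": -0.001, "gripper": 1}, {"tx": -0.0, "ty": -0.0, "tz": -0.044, "rx": 0.0, "ry": -0.0, "rz": -0.002, "gripper": 1}, {"tx": -0.001, "ty": -0.001, "tz": -0.044, "rx": 0.0, "ry": -0.001, "rz": -0.001, "gripper": 1}, {"tx": 0.0, "ty": -0.0, "tz": -0.045, "rx": 0.0, "ry": 0.0, "rz": -0.001, "gripper": 1}, {"tx": 0.043, "ty": -0.065, "tz": -0.001, "rx": 0.0, "ry": 0.0, "rz": -0.237, "gripper": 1}, {"tx": 0.05, "ty": -0.06, "tz": -0.001, "rx": 0.0, "ry": 0.0, "rz": -0.237, "gripper": 1}, {"tx": 0.058, "ty": -0.052, "tz": -0.001, "rx": 0.0, "ry": 0.0, "rz": -0.237, "gripper": 1}, {"tx": 0.063, "ty": -0.045, "tz": -0.001, "rx": 0.0, "ry": 0.0, "rz": -0.237, "gripper": 1}, {"tx": 0.069, "ty": -0.037, "tz": -0.001, "rx": 0.0, "ry": 0.0, "rz": -0.237, "gripper": 1}, {"tx": 0.073, "ty": -0.028, "tz": -0.001, "rx": 0.0, "ry": 0.0, "rz": -0.237, "gripper": 1}, {"tx": 0.076, "ty": -0.019, "tz": -0.001, "rx": 0.0, "ry": 0.001, "rz": -0.237, "gripper": 1}, {"tx": 0.077, "ty": -0.01, "tz": -0.002, "rx": 0.0, "ry": -0.0, "rz": -0.237, "gripper": 1}]
[{"tx": 0.078, "ty": 0.001, "tz": -0.001, "rx": 0.0, "ry": -0.0, "rz": -0.238, "gripper": 1}, {"tx": -0.0, "ty": -0.0, "tz": 0.031, "rx": 0.0, "ry": -0.0, "rz": 0.0, "gripper": 1}, {"tx": -0.0, "ty": -0.0, "tz": 0.031, "rx": 0.0, "ry": -0.0, "rz": 0.0, "gripper": 1}, {"tx": -0.0, "ty": -0.0, "tz": 0.031, "rx": 0.0, "ry": -0.0, "rz": 0.0, "gripper": 1}, {"tx": -0.0, "ty": -0.0, "tz": 0.031, "rx": 0.0, "ry": -0.0, "rz": 0.0, "gripper": 1}]
end [566.2   5.   38.2] [180.  -0.  78.]
```

send_rows:
  motion:
    - {"tx": 0,"ty": 0,"tz": -0.044,"rx": 0,"ry": 0,"rz": 0,"gripper": 1}
    - {"tx": 0,"ty": 0,"tz": -0.044,"rx": 0,"ry": 0,"rz": 0,"gripper": 1}
    - {"tx": 0,"ty": 0,"tz": -0.044,"rx": 0,"ry": 0,"rz": 0,"gripper": 1}
    - {"tx": 0,"ty": 0,"tz": -0.045,"rx": 0,"ry": 0,"rz": 0,"gripper": 1}
    - {"tx": 0.043,"ty": -0.065,"tz": -0.001,"rx": 0,"ry": 0,"rz": -0.237,"gripper": 1}
    - {"tx": 0.05,"ty": -0.06,"tz": -0.001,"rx": 0,"ry": 0,"rz": -0.237,"gripper": 1}
    - {"tx": 0.058,"ty": -0.052,"tz": -0.001,"rx": 0,"ry": 0,"rz": -0.237,"gripper": 1}
    - {"tx": 0.063,"ty": -0.045,"tz": -0.001,"rx": 0,"ry": 0,"rz": -0.237,"gripper": 1}
    - {"tx": 0.069,"ty": -0.037,"tz": -0.001,"rx": 0,"ry": 0,"rz": -0.237,"gripper": 1}
    - {"tx": 0.073,"ty": -0.028,"tz": -0.001,"rx": 0,"ry": 0,"rz": -0.237,"gripper": 1}
    - {"tx": 0.076,"ty": -0.019,"tz": -0.001,"rx": 0,"ry": 0,"rz": -0.237,"gripper": 1}
    - {"tx": 0.077,"ty": -0.01,"tz": -0.001,"rx": 0,"ry": 0,"rz": -0.237,"gripper": 1}

```text
time_s: 6.1
ee_pos: [554.6, -31.6, 98.7]
ee_rot: [-180.0, 0.0, 71.0]
force: [0.6, 0.2, -1.0]
gripper_width: 23.7
gripper_force: 15.0
```

send_rows:
  motion:
    - {"tx": 0.078,"ty": 0,"tz": 0,"rx": 0,"ry": 0,"rz": -0.237,"gripper": 1}
    - {"tx": 0,"ty": 0,"tz": 0,"rx": 0,"ry": 0,"rz": 0,"gripper": 1}
    - {"tx": 0,"ty": 0,"tz": 0,"rx": 0,"ry": 0,"rz": 0,"gripper": 1}

```text
time_s: 6.48
ee_pos: [566.7, 3.6, 98.6]
ee_rot: [-180.0, 0.0, 77.8]
force: [-0.4, -0.2, -1.4]
gripper_width: 24.0
gripper_force: 15.0
```

Above the tray. Lowering about 85 mm, opening partway and rising.

send_rows:
  motion:
    - {"tx": 0,"ty": 0,"tz": 0.05,"rx": 0,"ry": 0,"rz": 0,"gripper": 1}
    - {"tx": 0,"ty": 0,"tz": 0.05,"rx": 0,"ry": 0,"rz": 0,"gripper": 1}
    - {"tx": 0,"ty": 0,"tz": 0.035,"rx": 0,"ry": 0,"rz": 0,"gripper": 1}
    - {"tx": 0,"ty": 0,"tz": 0.02,"rx": 0,"ry": 0,"rz": 0,"gripper": 1}
    - {"tx": 0,"ty": 0,"tz": 0.015,"rx": 0,"ry": 0,"rz": 0,"gripper": 1}
    - {"tx": 0,"ty": 0,"tz": 0,"rx": 0,"ry": 0,"rz": 0,"gripper": 1}
    - {"tx": 0,"ty": 0,"tz": 0,"rx": 0,"ry": 0,"rz": 0,"gripper": 1}

```text
time_s: 7.35
ee_pos: [567.7, 3.9, 14.5]
ee_rot: [179.9, -0.0, 77.8]
force: [-0.4, 0.8, -0.6]
gripper_width: 23.7
gripper_force: 15.0
```

send_rows:
  motion:
    - {"tx": 0,"ty": 0,"tz": 0,"rx": 0,"ry": 0,"rz": 0,"gripper": 0.15}
    - {"tx": 0,"ty": 0,"tz": 0,"rx": 0,"ry": 0,"rz": 0,"gripper": 0.15}
    - {"tx": 0,"ty": 0,"tz": 0,"rx": 0,"ry": 0,"rz": 0,"gripper": 0.15}
    - {"tx": 0,"ty": 0,"tz": 0,"rx": 0,"ry": 0,"rz": 0,"gripper": 0.15}
    - {"tx": 0,"ty": 0,"tz": -0.05,"rx": 0,"ry": 0,"rz": 0,"gripper": 0.15}
    - {"tx": 0,"ty": 0,"tz": -0.08,"rx": 0,"ry": 0,"rz": 0,"gripper": 0.15}
    - {"tx": 0,"ty": 0,"tz": -0.1,"rx": 0,"ry": 0,"rz": 0,"gripper": 0.15}
    - {"tx": 0,"ty": 0,"tz": -0.1,"rx": 0,"ry": 0,"rz": 0,"gripper": 0.15}

```text
time_s: 8.35
ee_pos: [566.9, 4.0, 180.3]
ee_rot: [-180.0, -0.0, 77.8]
force: [0.2, 0.8, 0.1]
gripper_width: 38.8
gripper_force: 0.0
```

```bash
cat >> path.py <<'E'
O=np.array([539.7,263.9,57.4]); Rs=Ro.from_euler("ZY",[8.17,-35],degrees=True)
flip=Ro.from_matrix(np.array([[0,1,0],[1,0,0],[0,0,-1]]))  # tool y=+se x, tool x=+se y, z=-z
Rt=Rs*flip; Et=Rt.as_euler("xyz",degrees=True)
E
python3 - <<'E'
from path import *
print(Rt.as_matrix().round(2),Et)
rows([(O+Rs.apply([0,0,112]),Et,8),(O+Rs.apply([0,0,62]),Et,2)],.15)
E
```

```text
[[-0.14  0.81  0.57]
 [ 0.99  0.12  0.08]
 [ 0.    0.57 -0.82]] [145.     0.    98.17]
[{"tx": 0.056, "ty": -0.035, "tz": 0.008, "rx": -0.144, "ry": 0.026, "rz": -0.082, "gripper": 0.15}, {"tx": 0.058, "ty": -0.034, "tz": 0.006, "rx": -0.145, "ry": 0.026, "rz": -0.082, "gripper": 0.15}, {"tx": 0.06, "ty": -0.031, "tz": 0.004, "rx": -0.144, "ry": 0.026, "rz": -0.082, "gripper": 0.15}, {"tx": 0.06, "ty": -0.029, "tz": 0.003, "rx": -0.144, "ry": 0.025, "rz": -0.082, "gripper": 0.15}, {"tx": 0.062, "ty": -0.027, "tz": 0.002, "rx": -0.145, "ry": 0.026, "rz": -0.082, "gripper": 0.15}, {"tx": 0.062, "ty": -0.024, "tz": 0.0, "rx": -0.144, "ry": 0.026, "rz": -0.082, "gripper": 0.15}, {"tx": 0.064, "ty": -0.021, "tz": -0.0, "rx": -0.144, "ry": 0.026, "rz": -0.082, "gripper": 0.15}, {"tx": 0.065, "ty": -0.019, "tz": -0.001, "rx": -0.145, "ry": 0.026, "rz": -0.083, "gripper": 0.15}, {"tx": -0.0, "ty": 0.0, "tz": 0.05, "rx": 0.0, "ry": -0.0, "rz": 0.0, "gripper": 0.15}, {"tx": -0.0, "ty": 0.0, "tz": 0.05, "rx": 0.0, "ry": -0.0, "rz": 0.0, "gripper": 0.15}]
end [504.3 259.1 108. ] [145.    0.   98.2]
```

send_rows:
  motion:
    - {"tx": 0.056,"ty": -0.035,"tz": 0.008,"rx": -0.144,"ry": 0.026,"rz": -0.082,"gripper": 0.15}
    - {"tx": 0.058,"ty": -0.034,"tz": 0.006,"rx": -0.145,"ry": 0.026,"rz": -0.082,"gripper": 0.15}
    - {"tx": 0.06,"ty": -0.031,"tz": 0.004,"rx": -0.144,"ry": 0.026,"rz": -0.082,"gripper": 0.15}
    - {"tx": 0.06,"ty": -0.029,"tz": 0.003,"rx": -0.144,"ry": 0.025,"rz": -0.082,"gripper": 0.15}
    - {"tx": 0.062,"ty": -0.027,"tz": 0.002,"rx": -0.145,"ry": 0.026,"rz": -0.082,"gripper": 0.15}
    - {"tx": 0.062,"ty": -0.024,"tz": 0,"rx": -0.144,"ry": 0.026,"rz": -0.082,"gripper": 0.15}
    - {"tx": 0.064,"ty": -0.021,"tz": 0,"rx": -0.144,"ry": 0.026,"rz": -0.082,"gripper": 0.15}
    - {"tx": 0.065,"ty": -0.019,"tz": 0,"rx": -0.145,"ry": 0.026,"rz": -0.083,"gripper": 0.15}
    - {"tx": 0,"ty": 0,"tz": 0.05,"rx": 0,"ry": 0,"rz": 0,"gripper": 0.15}
    - {"tx": 0,"ty": 0,"tz": 0.05,"rx": 0,"ry": 0,"rz": 0,"gripper": 0.15}
    - {"tx": 0,"ty": 0,"tz": 0,"rx": 0,"ry": 0,"rz": 0,"gripper": 0.15}
    - {"tx": 0,"ty": 0,"tz": 0,"rx": 0,"ry": 0,"rz": 0,"gripper": 0.15}

```text
time_s: 9.85
ee_pos: [507.2, 251.0, 106.9]
ee_rot: [145.8, 0.0, 97.5]
force: [0.8, 0.3, 0.3]
gripper_width: 39.0
gripper_force: 0.0
```

```bash
python3 - <<'E'
from path import *
s=env.state();print(s["ee_pos"],s["ee_rot"],s["qpos"].round(1))
rows([(O+Rs.apply([0,0,12]),Et,4)],.15)
ims=[]
for n,z,c in(("top",4,(165,140)),("side",4,(150,170))):
    f=grab(n);C=cam(f);im=cv2.cvtColor(f["frame"],cv2.COLOR_RGB2BGR)[c[1]:c[1]+120,c[0]:c[0]+190]
    im=cv2.resize(im,None,fx=4,fy=4,interpolation=cv2.INTER_CUBIC)[:,:760]
    ims.append(cv2.resize(im,(480,303)))
cv2.imwrite("pics/pre.png",np.vstack(ims)[:600])
E
```

```text
[507.20356877 250.99625196 106.92375329] [1.45810965e+02 4.54064317e-02 9.74922400e+01] [ 33.6  13.4 125.6 -56.9  17.2  77.7]
[{"tx": 0.004, "ty": 0.0, "tz": 0.024, "rx": -0.007, "ry": 0.004, "rz": -0.004, "gripper": 0.15}, {"tx": 0.004, "ty": -0.0, "tz": 0.024, "rx": -0.007, "ry": 0.003, "rz": -0.005, "gripper": 0.15}, {"tx": 0.005, "ty": -0.0, "tz": 0.024, "rx": -0.006, "ry": 0.004, "rz": -0.004, "gripper": 0.15}, {"tx": 0.004, "ty": -0.0, "tz": 0.024, "rx": -0.007, "ry": 0.003, "rz": -0.005, "gripper": 0.15}]
end [533.  263.1  67.4] [145.    0.   98.2]
```

View pics/pre.png

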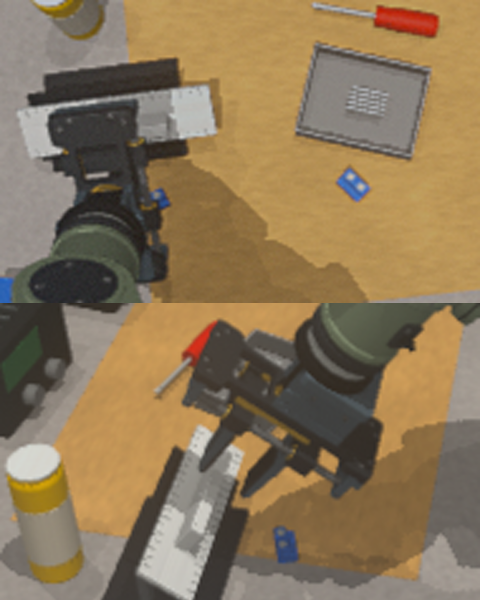

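The heat sink lies in the tray, and the fingers straddle the ridge. Advancing.

send_rows:
  motion:
    - {"tx": 0.004,"ty": 0,"tz": 0.024,"rx": -0.007,"ry": 0.004,"rz": -0.004,"gripper": 0.15}
    - {"tx": 0.004,"ty": 0,"tz": 0.024,"rx": -0.007,"ry": 0.004,"rz": -0.004,"gripper": 0.15}
    - {"tx": 0.004,"ty": 0,"tz": 0.024,"rx": -0.007,"ry": 0.004,"rz": -0.004,"gripper": 0.15}
    - {"tx": 0.004,"ty": 0,"tz": 0.022,"rx": -0.007,"ry": 0.003,"rz": -0.004,"gripper": 0.15}
    - {"tx": 0,"ty": 0,"tz": 0,"rx": 0,"ry": 0,"rz": 0,"gripper": 0.15}

```text
time_s: 10.58
ee_pos: [533.2, 263.2, 70.0]
ee_rot: [145.2, -0.0, 98.2]
force: [-0.1, 0.2, -0.0]
gripper_width: 38.5
gripper_force: 0.0
```

```bash
python3 - <<'E'
from path import *
s=env.state();print(s["ee_pos"],s["ee_rot"],"in se frame",Rs.inv().apply(s["ee_pos"]-O))
E
```

```text
[533.20126741 263.16727327  70.02896177] [ 1.45150383e+02 -1.23827855e-02  9.81534088e+01] in se frame [ 1.88895679  0.19824911 14.09445383]
```

send_rows:
  motion:
    - {"tx": 0,"ty": -0.003,"tz": 0.004,"rx": 0,"ry": 0,"rz": 0,"gripper": 0.15}
    - {"tx": 0,"ty": 0,"tz": 0,"rx": 0,"ry": 0,"rz": 0,"gripper": 1}
    - {"tx": 0,"ty": 0,"tz": 0,"rx": 0,"ry": 0,"rz": 0,"gripper": 1}
    - {"tx": 0,"ty": 0,"tz": 0,"rx": 0,"ry": 0,"rz": 0,"gripper": 1}
    - {"tx": 0,"ty": 0,"tz": 0,"rx": 0,"ry": 0,"rz": 0,"gripper": 1}
    - {"tx": 0,"ty": 0,"tz": 0,"rx": 0,"ry": 0,"rz": 0,"gripper": 1}
  grip_force: 35

```text
time_s: 11.32
ee_pos: [534.2, 263.7, 69.3]
ee_rot: [145.2, -0.0, 98.1]
force: [2.7, 0.0, 4.8]
gripper_width: 13.8
gripper_force: 35.0
```

```bash
python3 - <<'E'
from path import *
s=env.state();p=s["ee_pos"];print(p,s["ee_rot"],"in se frame",Rs.inv().apply(p-O),s["qpos"].round(1))
# board frame
b=np.array([529.6,-327.1,0]);Rb=Ro.from_euler("z",11.9,degrees=True)
E1=(Rb*flip).as_euler("xyz",degrees=True)
tgt=b+Rb.apply([-90,0,0])
print(tgt,E1)
up=p+Rs.apply([0,0,100])
rows([(up,s["ee_rot"],3),((470,180,210),(180,0,98),7),((430,-60,210),(180,0,100),6),((tgt[0],tgt[1],180),E1,8)],1)
E
```

```text
[534.16217627 263.67825588  69.27111458] [ 1.45174903e+02 -3.53584386e-02  9.80935739e+01] in se frame [ 2.2928988   0.56749024 12.88644999] [ 32.9  19.3 125.1 -77.   14.2  97.4]
[ 441.53419134 -345.65837669    0.        ] [180.    0.  101.9]
[{"tx": -0.0, "ty": -0.0, "tz": -0.067, "rx": 0.0, "ry": -0.0, "rz": 0.0, "gripper": 1}, {"tx": -0.0, "ty": -0.0, "tz": -0.066, "rx": 0.0, "ry": 0.0, "rz": 0.0, "gripper": 1}, {"tx": -0.0, "ty": -0.001, "tz": -0.067, "rx": 0.0, "ry": 0.0, "rz": 0.0, "gripper": 1}, {"tx": -0.021, "ty": 0.006, "tz": -0.017, "rx": 0.166, "ry": -0.0, "rz": 0.0, "gripper": 1}, {"tx": -0.021, "ty": 0.004, "tz": -0.017, "rx": 0.166, "ry": -0.001, "rz": 0.001, "gripper": 1}, {"tx": -0.021, "ty": 0.002, "tz": -0.017, "rx": 0.166, "ry": 0.0, "rz": 0.0, "gripper": 1}, {"tx": -0.021, "ty": 0.001, "tz": -0.018, "rx": 0.165, "ry": -0.0, "rz": 0.0, "gripper": 1}, {"tx": -0.021, "ty": -0.001, "tz": -0.017, "rx": 0.166, "ry": -0.0, "rz": 0.001, "gripper": 1}, {"tx": -0.021, "ty": -0.002, "tz": -0.018, "rx": 0.166, "ry": -0.001, "rz": 0.0, "gripper": 1}, {"tx": -0.021, "ty": -0.0
[... 741 characters left out ...]
71, "ty": -0.009, "tz": 0.008, "rx": -0.0, "ry": -0.0, "rz": -0.008, "gripper": 1}, {"tx": -0.071, "ty": -0.011, "tz": 0.007, "rx": -0.0, "ry": -0.0, "rz": -0.008, "gripper": 1}, {"tx": -0.071, "ty": -0.01, "tz": 0.008, "rx": -0.0, "ry": -0.0, "rz": -0.008, "gripper": 1}, {"tx": -0.07, "ty": -0.011, "tz": 0.007, "rx": -0.0, "ry": -0.0, "rz": -0.008, "gripper": 1}, {"tx": -0.071, "ty": -0.011, "tz": 0.008, "rx": -0.0, "ry": -0.0, "rz": -0.007, "gripper": 1}, {"tx": -0.07, "ty": -0.011, "tz": 0.007, "rx": -0.0, "ry": -0.0, "rz": -0.008, "gripper": 1}, {"tx": -0.071, "ty": -0.012, "tz": 0.008, "rx": -0.0, "ry": -0.0, "rz": -0.008, "gripper": 1}]
end [ 441.4 -345.7  180. ] [-180.    -0.   101.9]
```

send_rows:
  motion:
    - {"tx": 0,"ty": 0,"tz": -0.01,"rx": 0.01,"ry": 0,"rz": 0,"gripper": 1}
    - {"tx": 0,"ty": 0,"tz": -0.03,"rx": 0.01,"ry": 0,"rz": 0,"gripper": 1}
    - {"tx": 0,"ty": 0,"tz": -0.03,"rx": 0,"ry": 0,"rz": 0,"gripper": 1}
    - {"tx": 0,"ty": 0,"tz": -0.03,"rx": 0,"ry": 0,"rz": 0,"gripper": 1}

```text
time_s: 11.82
ee_pos: [503.3, 258.4, 107.9]
ee_rot: [146.1, 0.1, 98.1]
force: [0.0, 0.2, -2.7]
gripper_width: 14.3
gripper_force: 35.0
```

```bash
python3 - <<'E'
from path import *
s=env.state();print(s["ee_pos"],s["ee_rot"],s["qpos"].round(1),s["gripper_width"])
E
```

```text
[503.32611292 258.38113356 107.89783995] [1.46134104e+02 9.76041135e-02 9.81423637e+01] [ 34.5  13.4 125.2 -54.8  17.7  75.8] 14.291510427729618
```

Held and lifted, with q4 back off its limit. Continuing upward, levelling out and carrying it over.

send_rows:
  motion:
    - {"tx": 0,"ty": 0,"tz": -0.066,"rx": 0,"ry": 0,"rz": 0,"gripper": 1}
    - {"tx": 0,"ty": 0,"tz": -0.066,"rx": 0,"ry": 0,"rz": 0,"gripper": 1}
    - {"tx": -0.021,"ty": 0.006,"tz": -0.017,"rx": 0.16,"ry": 0,"rz": 0,"gripper": 1}
    - {"tx": -0.021,"ty": 0.004,"tz": -0.017,"rx": 0.16,"ry": 0,"rz": 0,"gripper": 1}
    - {"tx": -0.021,"ty": 0.002,"tz": -0.017,"rx": 0.16,"ry": 0,"rz": 0,"gripper": 1}
    - {"tx": -0.021,"ty": 0,"tz": -0.017,"rx": 0.16,"ry": 0,"rz": 0,"gripper": 1}
    - {"tx": -0.021,"ty": 0,"tz": -0.017,"rx": 0.16,"ry": 0,"rz": 0,"gripper": 1}
    - {"tx": -0.021,"ty": 0,"tz": -0.017,"rx": 0.16,"ry": 0,"rz": 0,"gripper": 1}
    - {"tx": -0.021,"ty": 0,"tz": -0.017,"rx": 0.16,"ry": 0,"rz": 0,"gripper": 1}

```text
time_s: 12.95
ee_pos: [463.2, 178.9, 220.7]
ee_rot: [179.5, 0.1, 98.1]
force: [0.3, -0.3, -2.2]
gripper_width: 13.6
gripper_force: 35.0
```

```bash
python3 - <<'E'
from path import *
s=env.state();p=s["ee_pos"];print(p,s["ee_rot"],s["qpos"].round(1))
rows([((450,-60,200),(180,0,100),8),((441,-345,180),(180,0,101.9),9)],1)
E
```

```text
[463.15085513 178.86542383 220.68865839] [1.79525592e+02 9.81350252e-02 9.80970261e+01] [19.9 10.7 99.1 -0.2 69.7 11.9]
[{"tx": -0.059, "ty": -0.012, "tz": 0.005, "rx": 0.002, "ry": 0.0, "rz": -0.008, "gripper": 1}, {"tx": -0.058, "ty": -0.012, "tz": 0.005, "rx": 0.002, "ry": 0.001, "rz": -0.008, "gripper": 1}, {"tx": -0.059, "ty": -0.012, "tz": 0.006, "rx": 0.002, "ry": 0.0, "rz": -0.008, "gripper": 1}, {"tx": -0.058, "ty": -0.012, "tz": 0.005, "rx": 0.002, "ry": 0.001, "rz": -0.008, "gripper": 1}, {"tx": -0.059, "ty": -0.013, "tz": 0.005, "rx": 0.002, "ry": 0.0, "rz": -0.008, "gripper": 1}, {"tx": -0.058, "ty": -0.013, "tz": 0.005, "rx": 0.002, "ry": 0.001, "rz": -0.008, "gripper": 1}, {"tx": -0.058, "ty": -0.013, "tz": 0.005, "rx": 0.002, "ry": 0.0, "rz": -0.007, "gripper": 1}, {"tx": -0.059, "ty": -0.013, "tz": 0.005, "rx": 0.002, "ry": 0.001, "rz": -0.008, "gripper": 1}, {"tx": -0.062, "ty": -0.013, "tz": 0.005, "rx": -0.0, "ry": -0.0, "rz": -0.007, "gripper": 1}, {"tx": -0.062, "ty": -0.013, "tz": 0.004, "rx": -0.0, "ry": -0.0, "rz": -0.007, "gripper": 1}, {"tx": -0.062, "ty": -0.014, "tz": 0.005, "rx": -0.0, "ry": -0.0, "rz": -0.008, "gripper": 1}, {"tx": -0.062, "ty": -0.014, "tz": 0.004, "rx": -0.0, "ry": -0.0, "rz": -0.007, "gripper": 1}]
[{"tx": -0.061, "ty": -0.013, "tz": 0.005, "rx": -0.0, "ry": -0.0, "rz": -0.007, "gripper": 1}, {"tx": -0.062, "ty": -0.015, "tz": 0.004, "rx": -0.0, "ry": -0.0, "rz": -0.007, "gripper": 1}, {"tx": -0.062, "ty": -0.014, "tz": 0.004, "rx": -0.0, "ry": -0.0, "rz": -0.007, "gripper": 1}, {"tx": -0.062, "ty": -0.014, "tz": 0.005, "rx": -0.0, "ry": -0.0, "rz": -0.007, "gripper": 1}, {"tx": -0.061, "ty": -0.015, "tz": 0.004, "rx": -0.0, "ry": -0.0, "rz": -0.007, "gripper": 1}]
end [ 441.1 -344.9  180.1] [-180.    -0.   101.9]
```

send_rows:
  motion:
    - {"tx": -0.059,"ty": -0.012,"tz": 0.005,"rx": 0.002,"ry": 0,"rz": -0.008,"gripper": 1}
    - {"tx": -0.058,"ty": -0.012,"tz": 0.005,"rx": 0.002,"ry": 0,"rz": -0.008,"gripper": 1}
    - {"tx": -0.059,"ty": -0.012,"tz": 0.005,"rx": 0.002,"ry": 0,"rz": -0.008,"gripper": 1}
    - {"tx": -0.058,"ty": -0.012,"tz": 0.005,"rx": 0.002,"ry": 0,"rz": -0.008,"gripper": 1}
    - {"tx": -0.059,"ty": -0.013,"tz": 0.005,"rx": 0.002,"ry": 0,"rz": -0.008,"gripper": 1}
    - {"tx": -0.058,"ty": -0.013,"tz": 0.005,"rx": 0.002,"ry": 0,"rz": -0.008,"gripper": 1}
    - {"tx": -0.058,"ty": -0.013,"tz": 0.005,"rx": 0.002,"ry": 0,"rz": -0.008,"gripper": 1}
    - {"tx": -0.059,"ty": -0.013,"tz": 0.005,"rx": 0.002,"ry": 0,"rz": -0.008,"gripper": 1}
    - {"tx": -0.062,"ty": -0.013,"tz": 0.005,"rx": 0,"ry": 0,"rz": -0.007,"gripper": 1}
    - {"tx": -0.062,"ty": -0.013,"tz": 0.005,"rx": 0,"ry": 0,"rz": -0.007,"gripper": 1}
    - {"tx": -0.062,"ty": -0.014,"tz": 0.005,"rx": 0,"ry": 0,"rz": -0.007,"gripper": 1}
    - {"tx": -0.062,"ty": -0.014,"tz": 0.005,"rx": 0,"ry": 0,"rz": -0.007,"gripper": 1}

```text
time_s: 14.45
ee_pos: [445.8, -186.5, 190.1]
ee_rot: [179.8, -0.0, 100.9]
force: [0.4, -0.9, -2.5]
gripper_width: 13.9
gripper_force: 35.0
```

send_rows:
  motion:
    - {"tx": -0.061,"ty": -0.014,"tz": 0.004,"rx": 0,"ry": 0,"rz": -0.007,"gripper": 1}
    - {"tx": -0.062,"ty": -0.014,"tz": 0.004,"rx": 0,"ry": 0,"rz": -0.007,"gripper": 1}
    - {"tx": -0.062,"ty": -0.014,"tz": 0.004,"rx": 0,"ry": 0,"rz": -0.007,"gripper": 1}
    - {"tx": -0.062,"ty": -0.014,"tz": 0.004,"rx": 0,"ry": 0,"rz": -0.007,"gripper": 1}
    - {"tx": -0.061,"ty": -0.014,"tz": 0.004,"rx": 0,"ry": 0,"rz": -0.007,"gripper": 1}
    - {"tx": 0,"ty": 0,"tz": 0,"rx": 0,"ry": 0,"rz": 0,"gripper": 1}
    - {"tx": 0,"ty": 0,"tz": 0,"rx": 0,"ry": 0,"rz": 0,"gripper": 1}

```text
time_s: 15.32
ee_pos: [442.2, -343.0, 180.7]
ee_rot: [179.8, -0.1, 101.9]
force: [-0.4, -0.3, -3.2]
gripper_width: 13.6
gripper_force: 35.0
```

```bash
python3 - <<'E'
from path import *
s=env.state();p=s["ee_pos"];print(p,s["ee_rot"],s["qpos"].round(1))
ims=[]
for n,c in(("top",(360,150)),("side",(250,120))):
    f=grab(n);im=cv2.cvtColor(f["frame"],cv2.COLOR_RGB2BGR)[c[1]:c[1]+120,c[0]:c[0]+160]
    ims.append(cv2.resize(im,(400,300),interpolation=cv2.INTER_CUBIC))
cv2.imwrite("pics/over.png",np.hstack(ims))
rows([((441.5,-345,50),(180,0,101.9),6)],1)
E
```

```text
[ 442.1985013  -342.96543714  180.65291431] [ 1.79755249e+02 -5.17020456e-02  1.01875121e+02] [-39.1  18.2  94.8   0.2  66.9 -51.1]
[{"tx": -0.001, "ty": -0.001, "tz": 0.044, "rx": 0.002, "ry": 0.0, "rz": 0.0, "gripper": 1}, {"tx": -0.0, "ty": -0.0, "tz": 0.044, "rx": 0.001, "ry": 0.0, "rz": 0.0, "gripper": 1}, {"tx": -0.001, "ty": -0.001, "tz": 0.043, "rx": 0.002, "ry": 0.0, "rz": 0.0, "gripper": 1}, {"tx": -0.0, "ty": -0.001, "tz": 0.044, "rx": 0.001, "ry": 0.001, "rz": 0.001, "gripper": 1}, {"tx": -0.001, "ty": -0.0, "tz": 0.044, "rx": 0.002, "ry": -0.0, "rz": -0.0, "gripper": 1}, {"tx": -0.001, "ty": -0.001, "tz": 0.044, "rx": 0.002, "ry": -0.0, "rz": -0.0, "gripper": 1}]
end [ 441.5 -345.2   49.9] [-180.    -0.   101.9]
```

View pics/over.png

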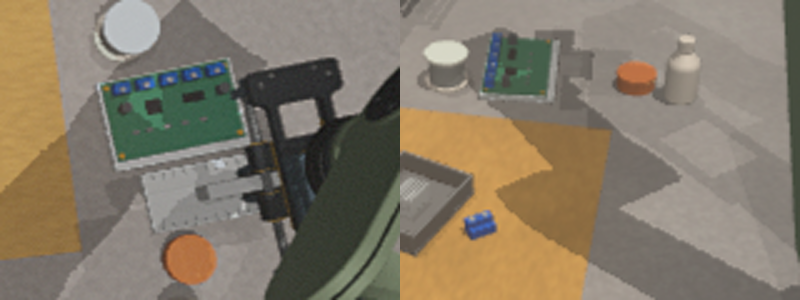

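Straightedge held at mid-ridge, board unmoved, tin clear of the front. Descending just short of the bench with a 12 mm gap to the edge.

send_rows:
  motion:
    - {"tx": -0.001,"ty": -0.001,"tz": 0.05,"rx": 0.002,"ry": 0,"rz": 0,"gripper": 1}
    - {"tx": 0,"ty": 0,"tz": 0.05,"rx": 0.002,"ry": 0,"rz": 0,"gripper": 1}
    - {"tx": -0.001,"ty": -0.001,"tz": 0.05,"rx": 0.002,"ry": 0,"rz": 0,"gripper": 1}
    - {"tx": -0.001,"ty": 0,"tz": 0.05,"rx": 0.002,"ry": 0,"rz": 0,"gripper": 1}
    - {"tx": 0,"ty": -0.001,"tz": 0.05,"rx": 0,"ry": 0,"rz": 0,"gripper": 1}
    - {"tx": -0.001,"ty": 0,"tz": 0.05,"rx": 0,"ry": 0,"rz": 0,"gripper": 1}
    - {"tx": 0,"ty": 0,"tz": 0.02,"rx": 0,"ry": 0,"rz": 0,"gripper": 1}
    - {"tx": 0,"ty": 0,"tz": 0,"rx": 0,"ry": 0,"rz": 0,"gripper": 1}
    - {"tx": 0,"ty": 0,"tz": 0,"rx": 0,"ry": 0,"rz": 0,"gripper": 1}

```text
time_s: 16.55
ee_pos: [443.3, -346.9, 23.0]
ee_rot: [179.8, 0.2, 101.9]
force: [0.6, -0.5, -2.5]
gripper_width: 13.8
gripper_force: 35.0
```

```bash
python3 - <<'E'
from path import *
s=env.state();print(s["ee_pos"],s["ee_rot"],s["force"])
for n,c,w,h,k in(("top",(385,160),90,96,6),):
    f=grab(n);im=cv2.cvtColor(f["frame"],cv2.COLOR_RGB2BGR)[c[1]:c[1]+h,c[0]:c[0]+w]
    im=cv2.resize(im,None,fx=k,fy=k,interpolation=cv2.INTER_CUBIC)
cv2.imwrite("pics/low.png",im)
E
```

```text
[ 443.26115112 -346.89682129   22.97975195] [179.82679244   0.20186338 101.88945754] [ 0.58012509 -0.53587892 -2.46436658]
```

View pics/low.png

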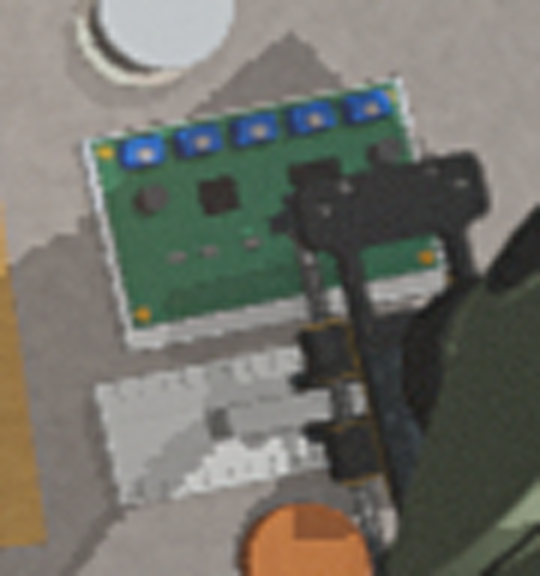

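Gap to the edge is about 11 mm and parallel within 1°. Lowering to touch, then sliding towards the edge.

send_rows:
  motion:
    - {"tx": 0,"ty": 0,"tz": 0.008,"rx": 0,"ry": 0,"rz": 0,"gripper": 1}
    - {"tx": 0,"ty": 0,"tz": 0.008,"rx": 0,"ry": 0,"rz": 0,"gripper": 1}
    - {"tx": 0,"ty": 0,"tz": 0.003,"rx": 0,"ry": 0,"rz": 0,"gripper": 1}
    - {"tx": 0,"ty": 0,"tz": 0,"rx": 0,"ry": 0,"rz": 0,"gripper": 1}
    - {"tx": 0,"ty": 0,"tz": 0,"rx": 0,"ry": 0,"rz": 0,"gripper": 1}

```text
time_s: 17.23
ee_pos: [442.6, -346.6, 12.5]
ee_rot: [179.9, 0.1, 101.9]
force: [0.1, -0.4, -2.7]
gripper_width: 13.2
gripper_force: 35.0
```

send_rows:
  motion:
    - {"tx": 0,"ty": 0.004,"tz": 0,"rx": 0,"ry": 0,"rz": 0,"gripper": 1}
    - {"tx": 0,"ty": 0.004,"tz": 0,"rx": 0,"ry": 0,"rz": 0,"gripper": 1}
    - {"tx": 0,"ty": 0.004,"tz": 0,"rx": 0,"ry": 0,"rz": 0,"gripper": 1}
    - {"tx": 0,"ty": 0.004,"tz": 0,"rx": 0,"ry": 0,"rz": 0,"gripper": 1}
    - {"tx": 0,"ty": 0,"tz": 0,"rx": 0,"ry": 0,"rz": 0,"gripper": 1}
    - {"tx": 0,"ty": 0,"tz": 0,"rx": 0,"ry": 0,"rz": 0,"gripper": 1}

```text
time_s: 17.98
ee_pos: [450.3, -344.9, 12.4]
ee_rot: [179.9, 0.1, 101.9]
force: [-0.5, -1.0, -2.4]
gripper_width: 13.9
gripper_force: 35.0
```

send_rows:
  motion:
    - {"tx": 0,"ty": 0,"tz": 0.002,"rx": 0,"ry": 0,"rz": 0,"gripper": 1}
    - {"tx": 0,"ty": 0,"tz": 0,"rx": 0,"ry": 0,"rz": 0,"gripper": 1}
    - {"tx": 0,"ty": 0,"tz": 0,"rx": 0,"ry": 0,"rz": 0,"gripper": 1}

```text
time_s: 18.35
ee_pos: [450.3, -345.0, 11.4]
ee_rot: [179.9, 0.1, 101.9]
force: [0.2, -0.9, -3.4]
gripper_width: 13.8
gripper_force: 35.0
```

send_rows:
  motion:
    - {"tx": 0,"ty": 0.002,"tz": 0.002,"rx": 0,"ry": 0,"rz": 0,"gripper": 1}
    - {"tx": 0,"ty": 0.002,"tz": 0,"rx": 0,"ry": 0,"rz": 0,"gripper": 1}
    - {"tx": 0,"ty": 0,"tz": 0,"rx": 0,"ry": 0,"rz": 0,"gripper": 1}

```text
time_s: 18.73
ee_pos: [452.5, -344.5, 10.5]
ee_rot: [179.9, 0.1, 101.9]
force: [0.5, -1.0, -2.3]
gripper_width: 14.0
gripper_force: 35.0
```

send_rows:
  motion:
    - {"tx": 0,"ty": 0,"tz": 0.002,"rx": 0,"ry": 0,"rz": 0,"gripper": 1}
    - {"tx": 0,"ty": 0,"tz": 0,"rx": 0,"ry": 0,"rz": 0,"gripper": 1}
    - {"tx": 0,"ty": 0,"tz": 0,"rx": 0,"ry": 0,"rz": 0,"gripper": 1}

```text
time_s: 19.1
ee_pos: [452.5, -344.6, 10.0]
ee_rot: [179.9, 0.1, 101.9]
force: [-0.4, 0.7, 5.1]
gripper_width: 13.5
gripper_force: 35.0
```

send_rows:
  motion:
    - {"tx": 0,"ty": 0.002,"tz": 0,"rx": 0,"ry": 0,"rz": 0,"gripper": 1}
    - {"tx": 0,"ty": 0.002,"tz": 0,"rx": 0,"ry": 0,"rz": 0,"gripper": 1}
    - {"tx": 0,"ty": 0,"tz": 0,"rx": 0,"ry": 0,"rz": 0,"gripper": 1}

```text
time_s: 19.48
ee_pos: [453.6, -344.3, 9.9]
ee_rot: [180.0, 0.1, 101.9]
force: [-4.0, -0.8, 6.7]
gripper_width: 13.8
gripper_force: 35.0
```

send_rows:
  motion:
    - {"tx": 0,"ty": 0.002,"tz": -0.001,"rx": 0,"ry": 0,"rz": 0,"gripper": 1}
    - {"tx": 0,"ty": 0.002,"tz": 0,"rx": 0,"ry": 0,"rz": 0,"gripper": 1}
    - {"tx": 0,"ty": 0,"tz": 0,"rx": 0,"ry": 0,"rz": 0,"gripper": 1}

```text
time_s: 19.85
ee_pos: [454.7, -343.9, 10.0]
ee_rot: [-179.9, 0.1, 101.9]
force: [-6.0, -2.7, 6.0]
gripper_width: 13.6
gripper_force: 35.0
```

send_rows:
  motion:
    - {"tx": 0,"ty": 0.002,"tz": 0,"rx": 0,"ry": 0,"rz": 0,"gripper": 1}
    - {"tx": 0,"ty": 0.002,"tz": 0,"rx": 0,"ry": 0,"rz": 0,"gripper": 1}
    - {"tx": 0,"ty": 0,"tz": 0,"rx": 0,"ry": 0,"rz": 0,"gripper": 1}

```text
time_s: 20.23
ee_pos: [455.8, -343.6, 10.0]
ee_rot: [-179.8, 0.1, 101.9]
force: [-8.0, -2.3, 7.8]
gripper_width: 13.6
gripper_force: 35.0
```

send_rows:
  motion:
    - {"tx": 0,"ty": 0.002,"tz": -0.001,"rx": 0,"ry": 0,"rz": 0,"gripper": 1}
    - {"tx": 0,"ty": 0.002,"tz": 0,"rx": 0,"ry": 0,"rz": 0,"gripper": 1}
    - {"tx": 0,"ty": 0.001,"tz": 0,"rx": 0,"ry": 0,"rz": 0,"gripper": 1}
    - {"tx": 0,"ty": 0,"tz": 0,"rx": 0,"ry": 0,"rz": 0,"gripper": 1}
    - {"tx": 0,"ty": 0,"tz": 0,"rx": 0,"ry": 0,"rz": 0,"gripper": 1}

```text
time_s: 20.85
ee_pos: [458.3, -342.7, 10.0]
ee_rot: [-179.8, 0.0, 101.9]
force: [-7.2, -1.4, 4.6]
gripper_width: 13.5
gripper_force: 35.0
```

```bash
python3 - <<'E'
from path import *
f=grab("top");c=(385,160);im=cv2.cvtColor(f["frame"],cv2.COLOR_RGB2BGR)[c[1]:c[1]+75,c[0]:c[0]+90]
cv2.imwrite("pics/push.png",cv2.resize(im,None,fx=8,fy=8,interpolation=cv2.INTER_CUBIC))
E
```

```text
(no output)
```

View pics/push.png

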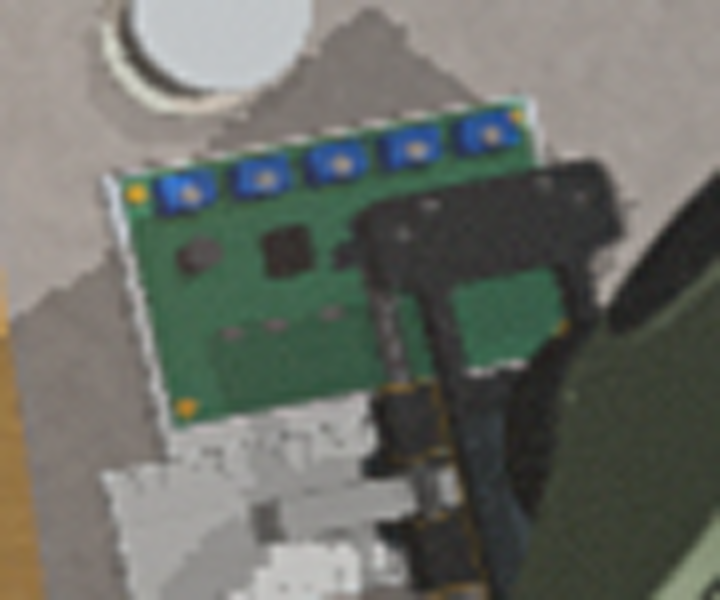

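Strip is flush along the visible edge, and the board moved only about 1 px (3 mm). Releasing with a small opening, then rising.

send_rows:
  motion:
    - {"tx": 0,"ty": 0,"tz": 0,"rx": 0,"ry": 0,"rz": 0,"gripper": 0.4}
    - {"tx": 0,"ty": 0,"tz": 0,"rx": 0,"ry": 0,"rz": 0,"gripper": 0.4}
    - {"tx": 0,"ty": 0,"tz": 0,"rx": 0,"ry": 0,"rz": 0,"gripper": 0.4}
    - {"tx": 0,"ty": 0,"tz": 0,"rx": 0,"ry": 0,"rz": 0,"gripper": 0.4}

```text
time_s: 21.4
ee_pos: [460.9, -342.8, 10.4]
ee_rot: [179.9, 0.1, 101.9]
force: [-0.2, -0.2, -0.3]
gripper_width: 27.4
gripper_force: 0.0
```

send_rows:
  motion:
    - {"tx": 0,"ty": 0,"tz": -0.02,"rx": 0,"ry": 0,"rz": 0,"gripper": 0.4}
    - {"tx": 0,"ty": 0,"tz": -0.05,"rx": 0,"ry": 0,"rz": 0,"gripper": 0.4}
    - {"tx": 0,"ty": 0,"tz": -0.1,"rx": 0,"ry": 0,"rz": 0,"gripper": 0.4}
    - {"tx": 0,"ty": 0,"tz": -0.1,"rx": 0,"ry": 0,"rz": 0,"gripper": 0.4}
    - {"tx": 0.1,"ty": -0.02,"tz": -0.05,"rx": 0,"ry": 0,"rz": 0,"gripper": 0.4}
    - {"tx": 0.12,"ty": -0.02,"tz": 0,"rx": 0,"ry": 0,"rz": 0,"gripper": 0.4}
    - {"tx": 0.12,"ty": 0,"tz": 0,"rx": 0,"ry": 0,"rz": 0,"gripper": 0.4}
    - {"tx": 0.12,"ty": 0,"tz": 0,"rx": 0,"ry": 0,"rz": 0,"gripper": 0.4}
    - {"tx": 0.12,"ty": 0,"tz": 0,"rx": 0,"ry": 0,"rz": 0,"gripper": 0.4}
    - {"tx": 0.1,"ty": 0,"tz": 0,"rx": 0,"ry": 0,"rz": 0,"gripper": 0.4}
    - {"tx": 0,"ty": 0,"tz": 0,"rx": 0,"ry": 0,"rz": 0,"gripper": 0.4}

```text
time_s: 22.78
ee_pos: [369.9, -11.5, 170.5]
ee_rot: [179.8, 0.1, 102.2]
force: [0.6, -0.3, -0.4]
gripper_width: 27.6
gripper_force: 0.0
```

```bash
python3 - <<'E'
from path import *
f=grab("top");c=(385,160);im=cv2.cvtColor(f["frame"],cv2.COLOR_RGB2BGR)[c[1]:c[1]+75,c[0]:c[0]+95]
cv2.imwrite("pics/end.png",cv2.resize(im,None,fx=8,fy=8,interpolation=cv2.INTER_CUBIC))
E
```

```text
(no output)
```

View pics/end.png

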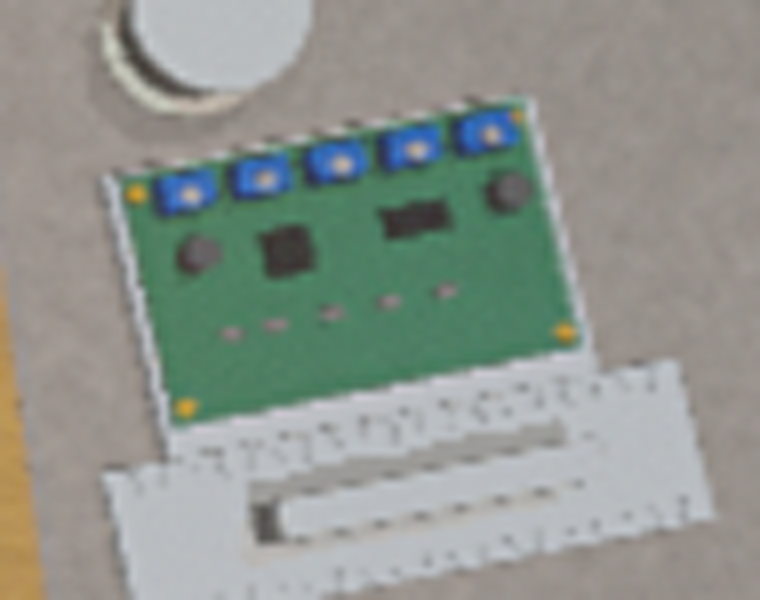

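The strip is flush along the whole edge, from its corners at (103,472) to (680,362), and parallel to the plate. It overhangs both plate corners by about 25 mm. Handing in.

```bash
python3 -c "
from workcell import env
print(env.job_done())"
```

```text
the job is handed in; nothing more can be done
None
```

I put the heat sink in the tray and laid the straightedge flat and flush along the carrier plate's front edge, past both corners, then let go. The board shifted about 3 mm, and I handed the job in at about 23 s (no verdict was shown).

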